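Hold a glass piece over its opening on the light table

ROBOT

A 6-joint arm with a two-finger parallel gripper is mounted at the origin on the work surface. World frame = base frame: x ahead of the robot, y to its left, z up, the work surface at z = 0. Lengths are in mm, angles in degrees, forces in N, time in s.
With the tool pointing down it reaches from about 350 to 850 mm from the base axis. Payload 8.1 kg.
Tool frame: the origin (TCP) lies at the very end of the fingers, on their centre line; the grasp point (between the pads) lies 19 mm behind it; z points along the fingers, y is the direction in which the jaws open and shut (so a half turn about z gives the same grasp; the last joint's range is limited). The gripper opens to 85 mm and grips with 20 to 120 N. Pads are 22 mm wide; open, the fingers measure 114 mm over their backs; the gripper's body (76 mm by 85 mm) begins 54 mm behind the grasp point. The pads swing forward as they close: fully open they stand 13 mm farther back than shut.
Start: joints at [61.169, 7.471, 85.268, -0, 87.261, -4.893], TCP at [243.43, 548.404, 231.292] pointing down, gripper open.
Joint ranges: [-169.43, 169.43], [-51.17, 129.36], [1.28, 143.12], [-76.62, 256.62], [0, 156.53], [-152.29, 152.29]. Speed limits (degrees/s): [136.94, 136.94, 159.86, 180, 180, 180].

INTERFACE

Orientations are given as [roll, pitch, yaw] about the fixed x, y, z axes, in that order (R = Rz(yaw) Ry(pitch) Rx(roll)).
In Python, from bench import r gives the robot as it stands.
- The arm moves only by the shell command python3 -m jog 'ROWS' [OPENING] [FORCE]. ROWS is JSON, a list of rows, each a list of 6 numbers: the shift along the tool's x, y, z normalised to -1 to 1, where 1 is 0.25 m, then the turn, a rotation vector about the tool's x, y, z normalised to -1 to 1, where 1 is pi rad. In form: [[x, y, z, ax, ay, az], ...]. A call has 1 to 10 rows; each row is the pose to reach, as a shift and turn from the pose commanded when the call began, along the tool's axes at that moment, turning the shorter way round; what a row does not reach only later rows make up. A row lasts 1/10 s, in which the tool goes at most 50 mm and 8.59 degrees, less where a joint would pass 70% of its speed; a pose out of reach is approached as far as the arm can. A call with a number of a shift or a turn outside -1 to 1 is refused whole. A call with a gripper value outside its range is refused whole. OPENING is the opening, from 0 (shut) to 1 (fully open), set as the call begins (- or left out, the last holds). The fingers move at their own pace and stop on an object; FORCE is the grip in N (left out, the last holds). Time passes only in rows, so rows that repeat a pose let the fingers close. It gives the time, the measured TCP pose, the force and the opening at its end, in the units of the state.
- r.sense(): the state, without advancing time (a new reading comes with each control period).
- r.snapshot(name): name is "scene" or "top" or "wrist"; returns a dict with "pixels" (420x560x3 uint8, red, green, blue), "intrinsics" (3x3 intrinsics, pixels), "dist" ([k1, k2, p1, p2, k3] as OpenCV has them; the pictures are not rectified), "extrinsics" (4x4, takes a point from camera to world coordinates). Camera axes: x right, y down, z forward; pixel columns grow to the right and rows downward; lengths in mm; the calibration is good to about 2 mm. A picture is of the moment at which its call begins. There is no depth.
- r.hand_in(): hands the job in, once; it reports no verdict.
The state is a dict: "time": time; "joint_pos": joint angles; "qd": joint speeds; "joint_efforts": joint torques, N m; "tool_pos": TCP position; "tcp_rot": TCP orientation; "ft_force": force on the tool from outside, world axes, zero at the start; "wrist_torque": the same for the moment, N m; "finger_gap": finger opening in mm.
Only numpy, scipy, OpenCV 4.12 (cv2) and the standard library are available. Lean on these libraries where they do the work, as an engineer would, in place of code of your own. Each camera call takes 0.05 s, during which the arm holds its last target.

TASK

Turn up the light table by sliding its dimmer grip along the track until it is level with the little metal mark beside the track. Then pick up the rectangular glass piece by its wooden grip, carry it over the rack of standing glass without touching the rack, and hold it level about 15 mm above the empty opening of the leaded panel, centred and turned so that it would drop straight in, for checking it against the light. The panel is freshly cemented: touch it with nothing, leave everything else where it stands, and finish still holding the piece there, hovering.

Things in the scene. Friction and masses are not known exactly. Their poses are not given: they have to be found in the camera images.
- dimmer (a joint): the dimmer's slider, m along its track: 0 at the right-hand end as the robot sees it (light off), 0.12 at the left-hand end; it slides along the light table's +y with about 1.5 N of friction and stays where it is left
- dimmer_top (a point): centre of the top face of the black dimmer grip, which is 28 mm (across the track, x) by 20 mm (along the track, y) and stands 40 mm above its 14 mm high, 40 mm wide track housing on the light table's near edge; axes as the light table, y along the track
- mark: small dark steel mark, 18 (x, square to the track) x 5 (y) x 12 mm high, fixed on the light table 32 mm to the robot's side of the track's centre line; origin at the middle of its underside, axes as the light table. The dimmer is right when its grip's centre has the same y as this origin, in these axes
- light_table: low aluminium light box with a milky white top, 340 (x) x 280 (y) x 40 mm high, fixed; origin at the centre of its underside. The dimmer's track lies along y, 125 mm from the centre towards -x
- panel: half-made leaded-glass panel in a wooden frame, 190 (x) x 230 (y) x 14 mm high, fixed, lying on the light table; origin at the centre of its underside. All its cells hold glass but the middle one
- opening (a point): centre of the empty rectangular opening in the panel's middle, at the height of the panel's top face; the opening is 84 mm along x and 58 mm along y, right through the panel; z up
- pane_center (a point): centre, half-way up, of the rectangular glass piece: a pane 74 (x) x 48 (y) x 6 mm with a wooden grip block 40 (x) x 18 (y) mm stuck upright on its middle, 56 mm high in all, about 75 g, loose, standing on the table; so this point is 28 mm above the pane's underside and 28 mm below the block's top. A half turn about z makes no difference
- rack: wooden rack with three glass sheets standing on edge, 270 (x) x 56 (y) mm, 130 mm high, fixed, between the glass pieces and the light table; origin at the centre of its underside, x along the sheets
- disc_center (a point): not wanted: round glass piece, diameter 62 mm, with the same grip block, 56 mm high; this point is its centre, half-way up
- strip_center (a point): not wanted: narrow strip of glass, 96 (x) x 22 (y) mm, with the same grip block, 56 mm high; this point is its centre, half-way up
- jar: glass jar with lid, diameter 72 mm, 130 mm high, loose; origin under its centre
- small_jar: small glass jar, diameter 56 mm, 85 mm high, loose; origin under its centre
- foil_roll: copper ring-shaped roll, diameter 60 mm, 12 mm high, lying flat, loose
- brush: flat brush lying along its x, 170 mm long, 42 mm wide, 20 mm high, loose
- cutter: glass cutter with wooden handle, lying along its x, 150 mm long, 26 mm high, loose
- pliers: pliers lying along their x, 150 mm long, 12 mm high, loose
- lead_weight: dark metal block 50 x 30 x 25 mm, loose; origin under its centre
There are look-alikes about, which are no part of the job. Leave any blue, purple or red look-alike of the part that bears pane_center alone.

How it is judged:
By the outcome, as a careful person would: the job done as asked, in the order asked, and still so for the second after the job is handed in, while the arm keeps its last pose, push and grip.
It also fails if it takes over 59 s, if anything falls off the work surface, if the arm or the gripper's body presses on something with over 40 N, if the wrist force passes 120 N, or if a joint passes its speed limit or range.

## Working session

There is one attempt and no reset: what is moved stays moved. The work goes in short steps, Python scripts to look and compute and a shell command to move; the robot and the scene stay as the last step left them, time stands still between calls to the robot, and variables do not carry over. Pictures are saved under pics/ and viewed, and the job is handed in when it is done.

```bash
mkdir -p pics; ls
cat > h.py <<'E'
import numpy as np, cv2
from bench import r
def snap(name, fn):
    s=r.snapshot(name); cv2.imwrite('pics/'+fn, s['pixels'][:,:,::-1]); 
    np.savez('pics/'+fn+'.npz', **{k:np.array(v) for k,v in s.items()}); return s
E
python3 - <<'E'
from h import *
for n in ['scene','top','wrist']:
    s=snap(n,n+'0.png'); print(n,np.round(s['intrinsics'],1).tolist(),s['dist'],np.round(s['extrinsics'],3).tolist())
print(r.sense())
E
```

```text
pics
scene [[435.1, 0.0, 284.1], [0.0, 435.1, 203.5], [0.0, 0.0, 1.0]] [0.01733029 0.         0.         0.         0.        ] [[0.482, 0.657, -0.58, 1282.531], [0.876, -0.358, 0.322, -536.438], [0.004, -0.664, -0.748, 1091.396], [0.0, 0.0, 0.0, 1.0]]
top [[410.7, 0.0, 280.9], [0.0, 410.7, 208.0], [0.0, 0.0, 1.0]] [0.02389518 0.         0.         0.         0.        ] [[-0.023, -0.997, 0.08, 439.679], [-0.999, 0.022, -0.023, -89.233], [0.021, -0.08, -0.997, 1062.558], [0.0, 0.0, 0.0, 1.0]]
wrist [[306.8, 0.0, 280.0], [0.0, 306.8, 209.9], [0.0, 0.0, 1.0]] [-0.06865729  0.          0.          0.          0.        ] [[0.405, 0.876, 0.261, 176.969], [0.914, -0.388, -0.116, 576.712], [-0.001, 0.286, -0.958, 371.918], [0.0, 0.0, 0.0, 1.0]]
{'time': 0.15, 'joint_pos': array([ 6.11701611e+01,  7.50521502e+00,  8.53134336e+01,  4.15828736e-04,
        8.72613995e+01, -4.89287288e+00]), 'qd': array([-0.06651299, -0.23319542, -0.14467404, -0.01100801, -0.08280905,
       -0.04294464]), 'joint_efforts': array([ 1.63108371e-04, -5.70056927e+01, -5.01162994e+01, -1.50979699e-04,
        9.21223109e-03, -1.01974106e-04]), 'tool_pos': array([243.21692479, 548.04799192, 230.49942569]), 'tcp_rot': array([-1.79920279e+02, -7.24135718e-03,  1.56063009e+02]), 'ft_force': array([-0.41122357, -0.74441237, -0.19439748]), 'wrist_torque': array([-0.03680031, -0.01399747,  0.00048564]), 'finger_gap': 85.8437871535937}
```

View pics/scene0.png

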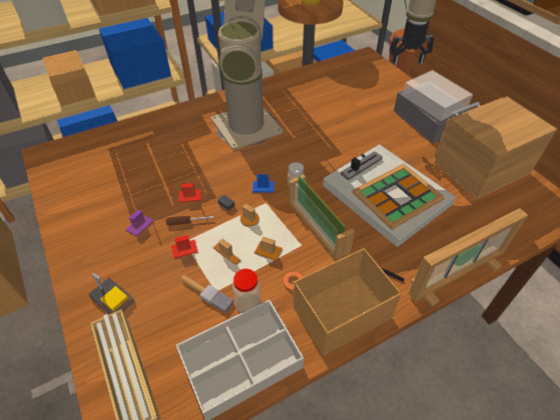

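View pics/top0.png

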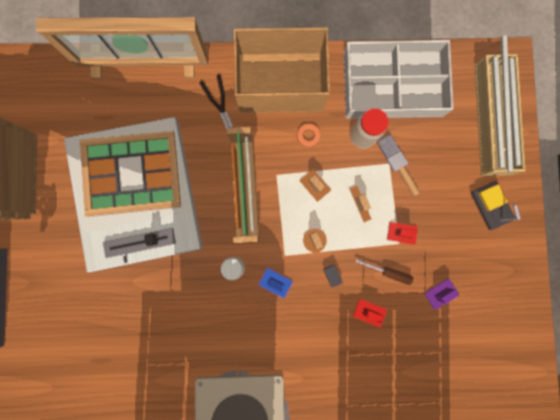

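View pics/wrist0.png

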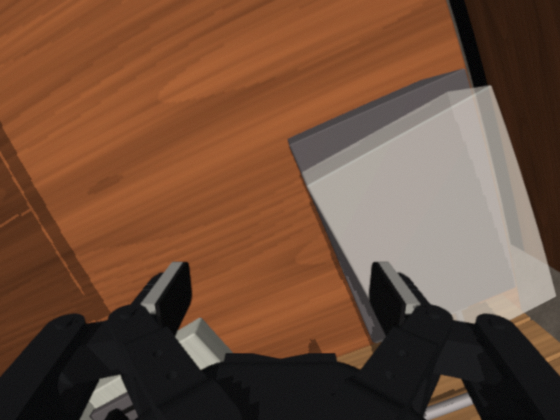

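Run:
```python
import cv2,numpy as np
a=cv2.imread('pics/top0.png')
c=cv2.resize(a[150:270,265:425],None,fx=5,fy=5,interpolation=cv2.INTER_CUBIC); cv2.imwrite('pics/c1.png',c)
c=cv2.resize(a[110:280,60:210],None,fx=3.5,fy=3.5,interpolation=cv2.INTER_CUBIC); cv2.imwrite('pics/c2.png',c)
a=cv2.imread('pics/scene0.png')
c=cv2.resize(a[190:280,170:310],None,fx=5,fy=5,interpolation=cv2.INTER_CUBIC); cv2.imwrite('pics/c3.png',c)
c=cv2.resize(a[140:240,320:460],None,fx=5,fy=5,interpolation=cv2.INTER_CUBIC); cv2.imwrite('pics/c4.png',c)
```

```text
(no output)
```

View pics/c1.png

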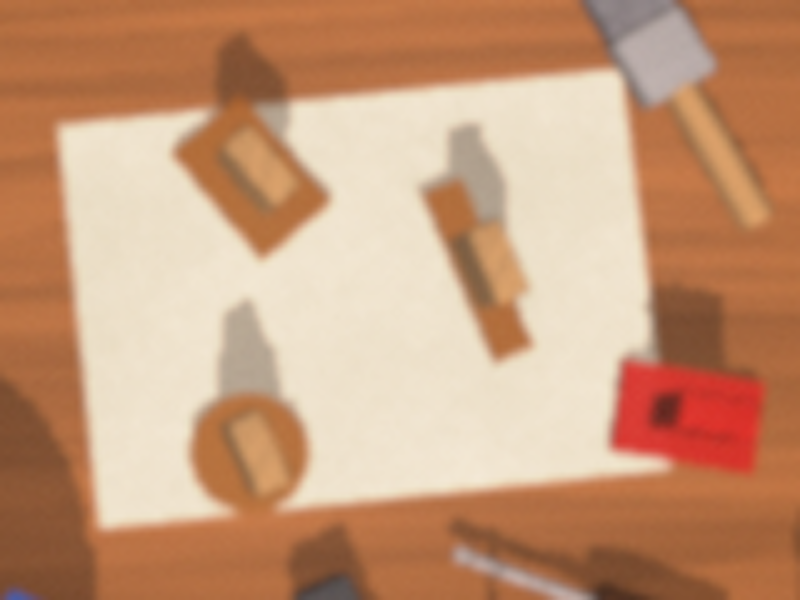

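View pics/c2.png

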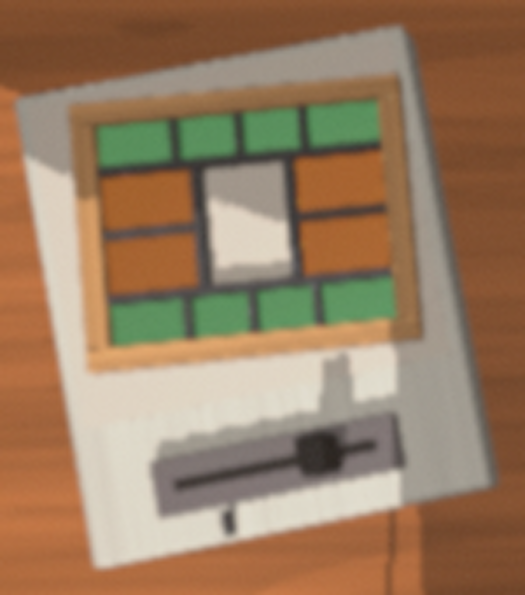

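View pics/c3.png

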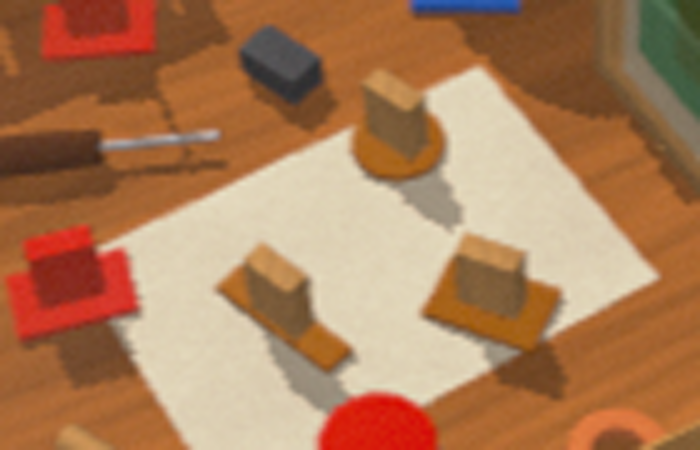

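View pics/c4.png

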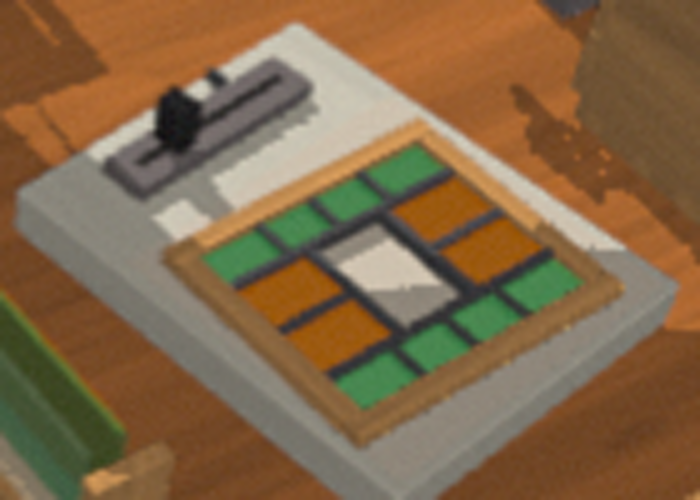

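```bash
cat >> h.py <<'E'
from scipy.optimize import least_squares
def load(fn):
    d=np.load('pics/'+fn+'.npz'); return dict(d)
def proj(s,P):
    E=np.linalg.inv(s['extrinsics']); rv=cv2.Rodrigues(E[:3,:3])[0]
    return cv2.projectPoints(np.array(P,float).reshape(-1,3),rv,E[:3,3],s['intrinsics'],np.array(s['dist']))[0].reshape(-1,2)
def ray(s,uv,z):
    uv=np.array(uv,float).reshape(-1,1,2)
    n=cv2.undistortPoints(uv,s['intrinsics'],np.array(s['dist'])).reshape(-1,2)
    d=np.c_[n,np.ones(len(n))]@s['extrinsics'][:3,:3].T; o=s['extrinsics'][:3,3]
    return o+d*((np.reshape(z,(-1,1))-o[2])/d[:,2:])
def cr(p,f,o): return (np.array(p,float)+.5)/f-.5+np.array(o)
def fitrect(obs,w,h,z,x0):
    # obs: list of (snap, 4 corner px) in order (-,-),(+,-),(+,+),(-,+)
    L=np.array([[-w,-h],[w,-h],[w,h],[-w,h]])/2
    def P(q):
        c,s=np.cos(q[2]),np.sin(q[2]); return np.c_[L@np.array([[c,s],[-s,c]])+q[:2],np.full(4,z)]
    f=lambda q: np.concatenate([(proj(s,P(q))-uv).ravel() for s,uv in obs])
    k=least_squares(f,x0,x_scale=[10,10,.1],loss='soft_l1'); return k.x[:2],np.degrees(k.x[2]),f(k.x).reshape(-1,2)
E
python3 - <<'E'
from h import *
np.set_printoptions(suppress=True,precision=1)
t=load('top0.png'); s=load('scene0.png')
c1=lambda p:cr(p,5,(265,150)); c2=lambda p:cr(p,3.5,(60,110)); c3=lambda p:cr(p,5,(170,190)); c4=lambda p:cr(p,5,(320,140))
print('pane',ray(t,c1([(175,150),(245,100),(330,197),(265,257)]),6), 'scene',ray(s,c3([(423,310),(453,265),(562,290),(530,348)]),6))
print('block',ray(t,c1([(222,149),(249,124),(300,183),(269,208)]),56),'scene',ray(s,c3([(457,258),(467,234),(526,248),(518,282)]),56))
print('table',ray(t,c2([(16,100),(97,568)]),40))
print('panel',ray(t,c2([(70,105),(398,75),(422,335),(90,370)]),54),'scene',ray(s,c4([(360,440),(165,258),(422,125),(620,285)]),54))
print('open',ray(t,c2([(203,165),(287,158),(296,275),(212,285)]),54),'scene',ray(s,c4([(405,328),(320,250),(388,218),(470,288)]),54))
print('grip',ray(t,c2([(320,452)]),94),ray(s,c4([(180,100)]),90))
print('mark',ray(t,c2([(229,512)]),52),ray(t,c2([(231,533)]),40),ray(s,c4([(215,72)]),52))
print('housing',ray(t,c2([(152,467),(390,415),(403,465),(163,517)]),54))
print('rack',ray(t,[(230,128),(250,128),(233,242),(258,241)],110))
E
```

```text
pane [[ 597.1 -164.2    6. ]
 [ 622.6 -201.4    6. ]
 [ 570.8 -244.1    6. ]
 [ 540.2 -209.3    6. ]] scene [[ 567.9 -242.4    6. ]
 [ 546.4 -211.2    6. ]
 [ 595.3 -161.2    6. ]
 [ 623.5 -198.4    6. ]]
block [[ 589.6 -184.    56. ]
 [ 601.9 -197.7   56. ]
 [ 571.9 -222.1   56. ]
 [ 559.8 -206.4   56. ]] scene [[ 576.9 -221.8   56. ]
 [ 563.9 -208.6   56. ]
 [ 589.9 -182.6   56. ]
 [ 609.6 -198.4   56. ]]
table [[707.1 421.5  40. ]
 [375.9 360.7  40. ]]
panel [[699.4 377.5  54. ]
 [717.5 149.6  54. ]
 [532.1 133.6  54. ]
 [512.7 361.4  54. ]] scene [[719.7 150.3  54. ]
 [537.6 133.3  54. ]
 [518.4 361.9  54. ]
 [698.2 377.6  54. ]]
open [[655.2 285.5  54. ]
 [659.2 227.3  54. ]
 [576.2 220.9  54. ]
 [570.3 278.7  54. ]] scene [[661.1 232.2  54. ]
 [580.4 226.7  54. ]
 [578.5 284.4  54. ]
 [653.9 290.9  54. ]]
grip [[451.7 192.4  94. ]] [[447.3 203.   90. ]]
mark [[412.4 266.6  52. ]] [[397.5 269.3  40. ]] [[403.4 269.7  52. ]]
housing [[444.7 318.5  54. ]
 [476.7 155.9  54. ]
 [441.8 147.   54. ]
 [410.2 310.6  54. ]]
rack [[707.4   4.  110. ]
 [706.6 -43.  110. ]
 [439.6   0.8 110. ]
 [440.5 -56.8 110. ]]
```

```bash
cat >> h.py <<'E'
from scipy.spatial.transform import Rotation as Ro
def rows(targets, start=None):
    """targets: list of (x,y,z,yaw) tool down; start pose commanded (x,y,z,yaw) or measured"""
    st=r.sense()
    if start is None: p0=np.array(st['tool_pos']); R0=Ro.from_euler('xyz',st['tcp_rot'],degrees=True)
    else: p0=np.array(start[:3],float); R0=Ro.from_euler('xyz',[180,0,start[3]],degrees=True)
    for t in targets:
        R=Ro.from_euler('xyz',[180,0,t[3]],degrees=True)
        d=R0.inv().apply(np.array(t[:3])-p0)/250; a=(R0.inv()*R).as_rotvec()/np.pi
        print(t,np.round(np.r_[d,a],4).tolist())
def show():
    s=r.sense(); print(round(s['time'],2),np.round(s['tool_pos'],1),np.round(s['tcp_rot'],2),np.round(s['ft_force'],1),round(s['finger_gap'],1))
E
python3 -c "
from h import *
rows([(420,235,230,190.5),(420,235,190,190.5)],(243.43,548.4,231.3,156.06))
r0=Ro.from_euler('xyz',r.sense()['tcp_rot'],degrees=True); s=load('wrist0.png')
print(r0.inv().apply(s['extrinsics'][:3,3]-r.sense()['tool_pos']))
"
```

```text
(420, 235, 230, 190.5) [-1.1542, -0.8592, 0.0052, 0.0, 0.0, -0.1913]
(420, 235, 190, 190.5) [-1.1542, -0.8592, 0.1652, 0.0, 0.0, -0.1913]
[  72.19759446   -0.87685347 -141.40829285]
```

```bash
python3 -m jog '[[-0.6,-0.45,0,0,0,-0.1],[-0.6,-0.45,0,0,0,-0.1],[-0.6,-0.45,0,0,0,-0.1],[-0.6,-0.45,0,0,0,-0.1],[-0.6,-0.45,0,0,0,-0.1],[-0.6,-0.45,0,0,0,-0.1]]' 1; python3 -c "
from h import *
show();rows([(420,235,200,190.5)])"
```

```text
time: 0.75
tool_pos: [335.3, 384.0, 231.2]
tcp_rot: [180.0, -0.0, 173.9]
ft_force: [0.0, 0.3, 1.0]
finger_gap: 85.3
0.75 [335.3 384.  231.2] [ 1.7999e+02 -1.0000e-02  1.7393e+02] [0.  0.3 1. ] 85.3
(420, 235, 200, 190.5) [-0.4, -0.557, 0.1247, 0.0001, -0.0001, -0.0921]
```

```bash
python3 -m jog '[[-0.4,-0.557,0.125,0,0,-0.092],[-0.4,-0.557,0.125,0,0,-0.092],[-0.4,-0.557,0.125,0,0,-0.092],[-0.4,-0.557,0.125,0,0,-0.092],[-0.4,-0.557,0.125,0,0,-0.092],[-0.4,-0.557,0.125,0,0,-0.092]]'; python3 -c "
from h import *
snap('wrist','w1.png');show()"
```

```text
time: 1.35
tool_pos: [419.7, 236.4, 199.8]
tcp_rot: [180.0, -0.0, -169.4]
ft_force: [-1.0, 0.5, 0.5]
finger_gap: 85.3
1.4 [419.6 237.1 200.1] [ 1.7996e+02 -2.0000e-02 -1.6935e+02] [-0.6  0.1 -0.4] 85.2
```

View pics/w1.png

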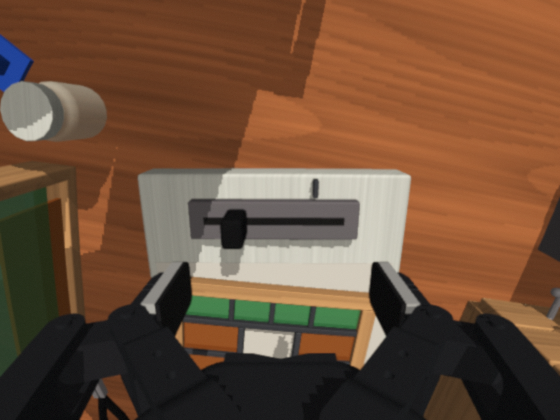

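Run:
```python
import cv2
a=cv2.imread('pics/w1.png'); cv2.imwrite('pics/c5.png',cv2.resize(a[160:270,180:340],None,fx=5,fy=5,interpolation=cv2.INTER_CUBIC))
```

```text
(no output)
```

View pics/c5.png

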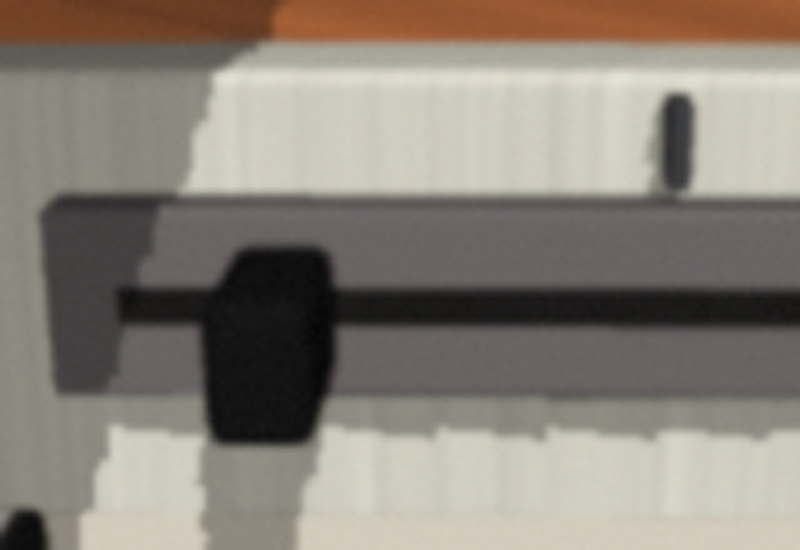

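Run:
```python
from h import *
np.set_printoptions(suppress=True,precision=1)
w=load('w1.png'); c=lambda p:cr(p,5,(180,160))
G=ray(w,c([(205,310),(322,310),(313,441),(212,441)]),94); print(G)
M=ray(w,c([(664,100),(692,100),(690,185),(668,185)]),[50,50,50,50]);print(M)
H=ray(w,[(189.5,200.5),(358.5,200.5),(357.5,239.5),(191.5,238.8)],54);print(H)
d1=H[1]-H[0];d2=H[2]-H[3];print(np.degrees(np.arctan2(-d1[0],d1[1])),np.degrees(np.arctan2(-d2[0],d2[1])),np.linalg.norm(d1),np.linalg.norm(d2))
for yaw in (10,10.5,11):
  a=np.radians(yaw); X=np.array([np.cos(a),np.sin(a),0]);Y=np.array([-np.sin(a),np.cos(a),0])
  print(yaw,'grip',G.mean(0)@X,G.mean(0)@Y,'mark',M.mean(0)@X,M.mean(0)@Y,'H',H.mean(0)@X,H.mean(0)@Y)
print(G.mean(0),M.mean(0),H.mean(0))
```

```text
[[440.5 188.1  94. ]
 [436.8 207.8  94. ]
 [461.1 209.8  94. ]
 [464.4 192.4  94. ]]
[[398.1 263.6  50. ]
 [397.1 268.9  50. ]
 [413.7 272.2  50. ]
 [414.5 268.   50. ]]
[[439.4 149.8  54. ]
 [409.2 311.6  54. ]
 [449.  321.1  54. ]
 [479.1 155.8  54. ]]
10.575464258085422 10.321818483000705 164.59766212164143 168.0279561941826
10 grip 478.47357371913984 118.22804999886819 mark 446.2551701384996 193.611359648903 H 478.1831317864043 153.9112644609778
10.5 grip 479.48707618679634 114.0481316109013 mark 447.9277345118876 189.70972593803944 H 479.5080361508993 149.73252191737993
11 grip 480.46406385719143 109.85952801615696 mark 449.56618745406973 185.79364509705462 H 480.7964241219505 145.54237666252502
[450.7 199.5  94. ] [405.9 268.2  50. ] [444.2 234.6  54. ]
```

```bash
python3 -c "
from h import *
show();rows([(450.7,199.5,140,190.5),(450.7,199.5,66,190.5)])"
```

```text
1.4 [419.6 237.1 200.1] [ 1.7996e+02 -2.0000e-02 -1.6935e+02] [-0.6  0.1 -0.4] 85.2
(450.7, 199.5, 140, 190.5) [-0.0947, -0.1709, 0.2401, 0.0002, -0.0001, 0.0008]
(450.7, 199.5, 66, 190.5) [-0.0948, -0.1711, 0.5361, 0.0002, -0.0001, 0.0008]
```

```bash
python3 -m jog '[[-0.095,-0.171,0.1,0,0,0],[-0.095,-0.171,0.25,0,0,0],[-0.095,-0.171,0.4,0,0,0],[-0.095,-0.171,0.5,0,0,0],[-0.095,-0.171,0.534,0,0,0],[-0.095,-0.171,0.534,0,0,0]]'; python3 -m jog '[[0,0,0,0,0,0],[0,0,0,0,0,0],[0,0,0,0,0,0],[0,0,0,0,0,0],[0,0,0,0,0,0],[0,0,0,0,0,0]]' 0 25;  python3 -c "
from h import *
snap('wrist','w2.png');show()"
```

```text
time: 2.0
tool_pos: [449.9, 199.3, 65.7]
tcp_rot: [-180.0, -0.1, -169.3]
ft_force: [-0.4, 0.1, 1.1]
finger_gap: 85.7
time: 2.6
tool_pos: [451.7, 198.4, 67.4]
tcp_rot: [180.0, 0.1, -169.4]
ft_force: [-0.9, -0.4, 6.2]
finger_gap: 19.1
2.65 [451.7 198.4  67.4] [ 1.7998e+02  7.0000e-02 -1.6939e+02] [-1.1  0.1  5.6] 19.6
```

View pics/w2.png

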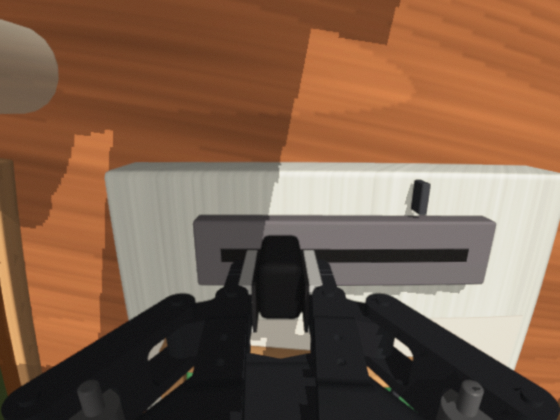

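Run:
```python
import cv2
a=cv2.imread('pics/w2.png'); cv2.imwrite('pics/c6.png',cv2.resize(a[170:230,390:450],None,fx=10,fy=10,interpolation=cv2.INTER_CUBIC))
```

```text
(no output)
```

View pics/c6.png

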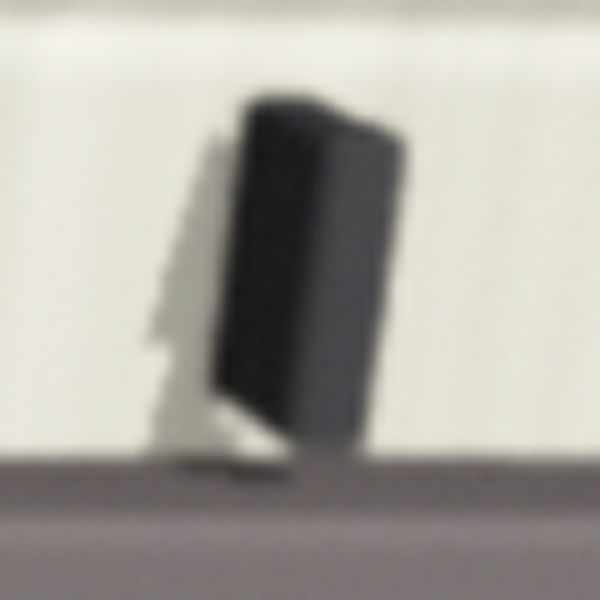

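Run:
```python
from h import *
np.set_printoptions(suppress=True,precision=1)
w=load('w2.png'); c=lambda p:cr(p,10,(390,170))
M=ray(w,c([(328,133),(403,143),(368,445),(296,440)]),52);print(M)
B=ray(w,c([(247,103),(215,395)]),40);print(B)
H=ray(w,[(194.5,216.5),(493.5,218.5),(486,285),(198,283)],54);print(H)
d1=H[1]-H[0];d2=H[2]-H[3];print(np.degrees(np.arctan2(-d1[0],d1[1])),np.degrees(np.arctan2(-d2[0],d2[1])))
a=np.radians(10.5); X=np.array([np.cos(a),np.sin(a),0]);Y=np.array([-np.sin(a),np.cos(a),0])
print(M@X,M@Y,B@X,B@Y,r.sense()['tool_pos']@Y, H.mean(0)@Y,H.mean(0)@X)
```

```text
[[397.9 264.   52. ]
 [397.7 268.2  52. ]
 [414.1 271.7  52. ]
 [414.6 267.6  52. ]]
[[398.5 265.   40. ]
 [415.5 268.4  40. ]]
[[437.9 148.6  54. ]
 [409.  309.5  54. ]
 [449.1 321.5  54. ]
 [477.5 154.6  54. ]]
10.165967421492974 9.65806195994016
[439.4 439.9 456.7 456.4] [187.1 191.3 191.7 187.6] [440.1 457.4] [187.9 188.2] 112.76299799362502 148.82351790976077 478.5298037171491
```

```bash
python3 -m jog '[[0,0.05,0,0,0,0],[0,0.1,0,0,0,0],[0,0.15,0,0,0,0],[0,0.2,0,0,0,0],[0,0.25,0,0,0,0],[0,0.29,0,0,0,0],[0,0.307,0,0,0,0],[0,0.307,0,0,0,0],[0,0.307,0,0,0,0],[0,0.307,0,0,0,0]]';  python3 -c "
from h import *
snap('wrist','w3.png');show()"
```

```text
time: 3.65
tool_pos: [437.8, 274.3, 67.4]
tcp_rot: [179.9, 0.1, -169.4]
ft_force: [0.8, 1.8, 5.9]
finger_gap: 20.0
3.7 [437.8 274.3  67.4] [ 1.7994e+02  1.1000e-01 -1.6938e+02] [0.3 0.9 5.5] 19.6
```

View pics/w3.png

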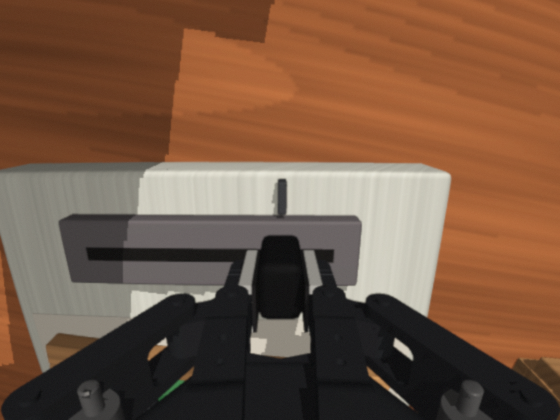

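Run:
```python
import cv2
a=cv2.imread('pics/w3.png'); cv2.imwrite('pics/c7.png',cv2.resize(a[170:330,230:330],None,fx=5,fy=5,interpolation=cv2.INTER_CUBIC))
```

```text
(no output)
```

View pics/c7.png

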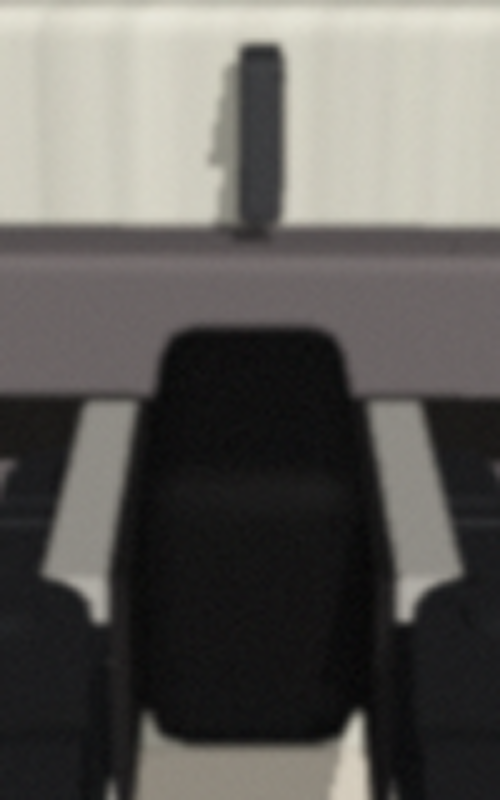

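Run:
```python
from h import *
np.set_printoptions(suppress=True,precision=2)
w=load('w3.png'); c=lambda p:cr(p,5,(230,170))
M=ray(w,c([(261.5,65),(260,215)]),52);G=ray(w,c([(252.5,328)]),54);T=ray(w,c([(254,490),(254,740)]),94)
for y in (10,10.5):
 a=np.radians(y); Y=np.array([-np.sin(a),np.cos(a),0])
 print(M@Y,G@Y,T@Y,r.sense()['tool_pos']@Y)
print(M,G,T)
```

```text
[193.83 193.89] [193.22] [193.23 193.52] 194.093043584202
[190.   189.91] [189.14] [189.16 189.23] 189.90741007917413
[[397.81 266.97  52.  ]
 [413.9  269.86  52.  ]] [[426.01 271.32  54.  ]] [[424.73 271.1   94.  ]
 [448.92 275.66  94.  ]]
```

```bash
python3 -m jog '[[0,0.0025,0,0,0,0],[0,0.0025,0,0,0,0],[0,0.0025,0,0,0,0]]'; python3 -m jog '[[0,0.0,0,0,0,0],[0,0,0,0,0,0],[0,0,0,0,0,0],[0,0,0,0,0,0]]' 1; python3 -m jog '[[0,0.0,-0.1,0,0,0],[0,0,-0.3,0,0,0],[0,0,-0.5,0,0,0],[0,0,-0.6,0,0,0],[0,0,-0.6,0,0,0],[0,0,-0.6,0,0,0]]';  python3 -c "
from h import *
snap('wrist','w4.png');show()"
```

```text
time: 4.0
tool_pos: [437.7, 274.5, 67.4]
tcp_rot: [180.0, 0.1, -169.4]
ft_force: [0.8, -0.5, 5.6]
finger_gap: 19.4
time: 4.4
tool_pos: [436.6, 274.1, 66.2]
tcp_rot: [-180.0, -0.0, -169.4]
ft_force: [0.0, 0.3, -0.2]
finger_gap: 76.9
time: 5.0
tool_pos: [437.1, 274.4, 216.8]
tcp_rot: [180.0, 0.1, -169.4]
ft_force: [-0.1, -0.7, -1.0]
finger_gap: 85.3
5.05 [436.4 274.1 215.4] [-1.7998e+02 -8.0000e-02 -1.6938e+02] [-0.3  0.4 -0.1] 85.8
```

View pics/w4.png

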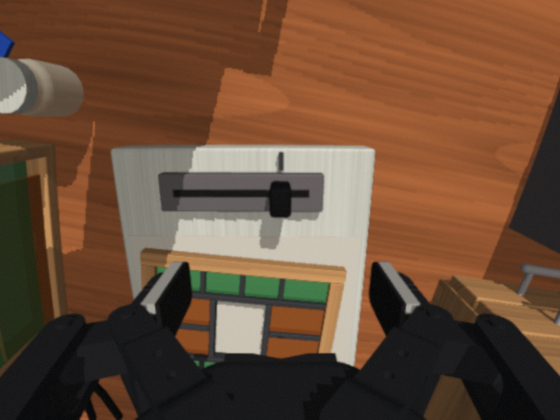

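```bash
python3 -c "
from h import *
show();rows([(540,250,230,184.9)])"
```

```text
5.05 [436.4 274.1 215.4] [-1.7998e+02 -8.0000e-02 -1.6938e+02] [-0.3  0.4 -0.1] 85.8
(540, 250, 230, 184.9) [-0.3895, -0.171, -0.0587, -0.0001, -0.0004, 0.0318]
```

```bash
python3 -m jog '[[-0.39,-0.17,-0.06,0,0,0.032],[-0.39,-0.17,-0.06,0,0,0.032],[-0.39,-0.17,-0.06,0,0,0.032],[-0.39,-0.17,-0.06,0,0,0.032],[-0.39,-0.17,-0.06,0,0,0.032]]';  python3 -c "
from h import *
snap('wrist','w5.png');show()
a=cv2.imread('pics/w5.png'); cv2.imwrite('pics/c8.png',cv2.resize(a[100:340,130:430],None,fx=2.5,fy=2.5,interpolation=cv2.INTER_CUBIC))"
```

```text
time: 5.55
tool_pos: [539.1, 250.4, 229.6]
tcp_rot: [-180.0, -0.2, -175.1]
ft_force: [-0.4, 0.2, -0.0]
finger_gap: 85.2
5.6 [539.  250.7 230.2] [-1.7998e+02 -1.5000e-01 -1.7510e+02] [ 0.5  0.2 -0.2] 85.5
```

View pics/c8.png

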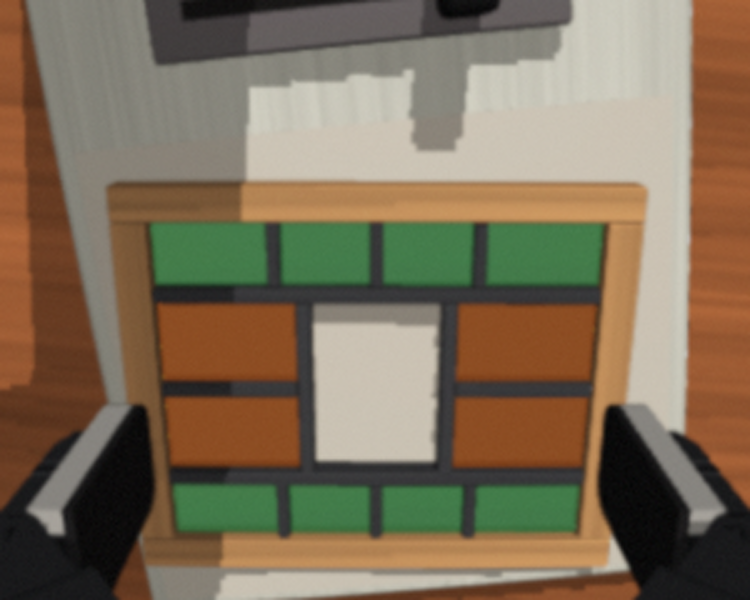

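Run:
```python
from h import *
np.set_printoptions(suppress=True,precision=2)
w=load('w5.png'); c=lambda p:cr(p,2.5,(130,100))
O=c([(312,303),(437,469),(442,303),(313,468)])
# local order (-,-): x near, y right-hand (robot right = -y = image left)
obs=np.array([c((312,303)),c((313,469)),c((437,469)),c((442,303))]) # (-x,-y),(+x,-y),(+x,+y),(-x,+y)
print(fitrect([(w,obs)],84,58,54,[616,256,.08]))
obs2=np.array([c((108,188)),c((146,568)),c((608,567)),c((646,188))])
print(fitrect([(w,obs2)],190,230,54,[616,256,.08]))
print(ray(w,obs,54),ray(w,obs2,54))
t=load('top0.png'); s=load('scene0.png')
c2=lambda p:cr(p,3.5,(60,110)); c4=lambda p:cr(p,5,(320,140))
pt=np.array([c2(p) for p in [(422,335),(398,75),(70,105),(90,370)]]); ps=np.array([c4(p) for p in [(165,258),(360,440),(620,285),(422,125)]])
print(fitrect([(t,pt),(s,ps)],190,230,54,[616,256,.08]))
```

```text
(array([614.18, 256.23]), np.float64(4.399727199492976), array([[-0.68, -0.89],
       [ 0.14,  0.68],
       [-0.02,  1.04],
       [ 0.5 , -0.46]]))
(array([616.8 , 256.97]), np.float64(4.9264303659400674), array([[-1.55, -0.05],
       [-0.36,  0.23],
       [ 0.37,  0.45],
       [ 1.54, -0.19]]))
[[575.48 224.9   54.  ]
 [657.39 230.32  54.  ]
 [652.44 288.24  54.  ]
 [570.65 281.44  54.  ]] [[531.96 135.88  54.  ]
 [720.94 151.01  54.  ]
 [700.94 379.11  54.  ]
 [512.63 361.78  54.  ]]
(array([616.24, 255.78]), np.float64(4.88349176178271), array([[ 0.22,  0.3 ],
       [ 0.12, -1.25],
       [-0.4 , -0.69],
       [-0.38,  0.38],
       [-1.15, -1.2 ],
       [-0.08,  0.34],
       [ 0.82,  0.49],
       [-1.16, -1.19]]))
```

```bash
python3 -c "
from h import *
print(np.round(r.sense()['joint_pos'],1))
rows([(560,20,230,184.9),(530,-200,200,39.5)])
rows([(530,-200,200,39.5)],(560,20,230,90))"
```

```text
[ 20.    6.8  86.1   0.   87.2 -74.9]
(560, 20, 230, 184.9) [-0.0048, -0.9267, 0.0011, -0.0001, -0.0008, 0.0]
(530, -200, 200, 39.5) [0.1896, -1.7932, 0.1219, -0.0011, -0.0002, 0.8078]
(530, -200, 200, 39.5) [-0.88, -0.12, 0.12, 0.0, -0.0, 0.2806]
```

```bash
python3 -m jog '[[0,-0.92,-0.1,0,0,0.47],[0,-0.92,-0.1,0,0,0.47],[0,-0.92,-0.1,0,0,0.47],[0,-0.92,-0.1,0,0,0.47],[0,-0.92,-0.1,0,0,0.47],[0,-0.92,-0.1,0,0,0.47],[0,-0.92,-0.1,0,0,0.47],[0,-0.92,-0.1,0,0,0.47],[0,-0.92,-0.1,0,0,0.47],[0,-0.92,-0.1,0,0,0.47]]';  python3 -c "
from h import *
show();rows([(625,-168,210,39.5)])"
```

```text
time: 6.6
tool_pos: [559.0, 22.4, 256.5]
tcp_rot: [-180.0, -0.0, 100.0]
ft_force: [-0.5, 1.1, -0.5]
finger_gap: 85.1
6.6 [559.   22.4 256.5] [-1.800e+02 -2.000e-02  9.999e+01] [-0.5  1.1 -0.5] 85.1
(625, -168, 210, 39.5) [-0.796, 0.128, 0.1857, -0.0001, -0.0001, 0.3361]
```

```bash
python3 -m jog '[[-0.796,0.128,0,0,0,0.336],[-0.796,0.128,0,0,0,0.336],[-0.796,0.128,0,0,0,0.336],[-0.796,0.128,0.186,0,0,0.336],[-0.796,0.128,0.186,0,0,0.336],[-0.796,0.128,0.186,0,0,0.336],[-0.796,0.128,0.186,0,0,0.336],[-0.796,0.128,0.186,0,0,0.336],[-0.796,0.128,0.186,0,0,0.336]]';  python3 -c "
from h import *
snap('wrist','w6.png');show()"
```

```text
time: 7.5
tool_pos: [626.7, -167.8, 210.3]
tcp_rot: [180.0, -0.0, 40.1]
ft_force: [0.7, 0.2, 1.5]
finger_gap: 85.0
7.55 [ 626.8 -167.9  210.4] [ 1.7999e+02 -1.0000e-02  4.0080e+01] [-0.  -0.3  0.2] 85.0
```

View pics/w6.png

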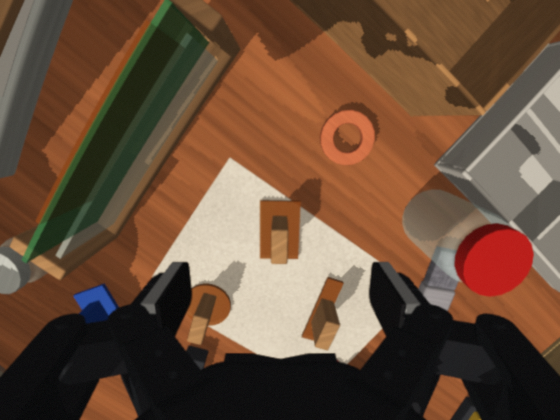

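Run:
```python
import cv2
a=cv2.imread('pics/w6.png'); cv2.imwrite('pics/c9.png',cv2.resize(a[190:275,230:330],None,fx=7,fy=7,interpolation=cv2.INTER_CUBIC))
```

```text
(no output)
```

View pics/c9.png

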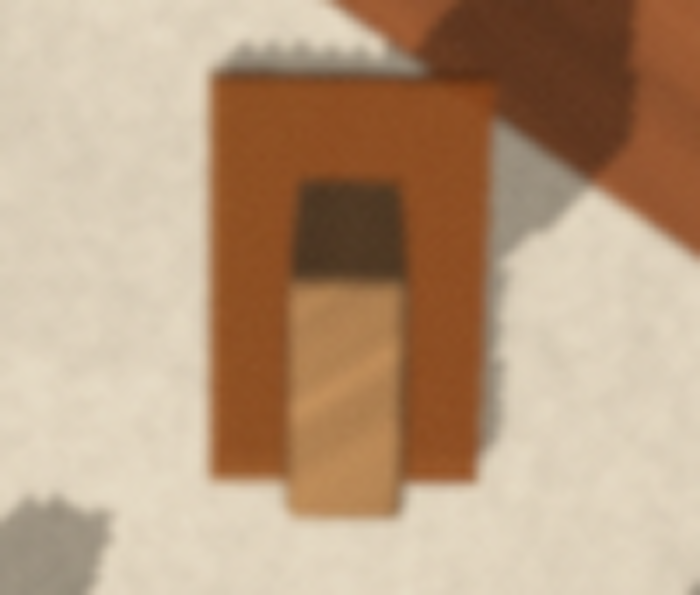

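Run:
```python
from h import *
np.set_printoptions(suppress=True,precision=2)
w=load('w6.png'); c=lambda p:cr(p,7,(230,190))
f=lambda l:np.array([c(p) for p in l])
P=f([(477,481),(496,78),(210,78),(210,480)]); B=f([(402,517),(406,281),(289,281),(288,516)])
print(fitrect([(w,P)],74,48,6,[582,-204,.69])); print(fitrect([(w,B)],40,18,56,[582,-204,.69]))
t=load('top0.png'); s=load('scene0.png')
c1=lambda p:cr(p,5,(265,150));c3=lambda p:cr(p,5,(170,190))
g=lambda c,l:np.array([c(p) for p in l])
Pt=g(c1,[(265,257),(330,197),(245,100),(175,150)])
Pt=g(c1,[(265,257),(330,197),(245,100),(175,150)])
W=ray(t,Pt,6); print(W)
# order: (-x,-y)=(570,-244)
Pt=g(c1,[(330,197),(245,100),(175,150),(265,257)]); Ps=g(c3,[(423,310),(530,348),(562,290),(453,265)])
print(fitrect([(t,Pt),(s,Ps)],74,48,6,[582,-204,.69]))
```

```text
(array([ 583.77, -203.88]), np.float64(39.150065186281864), array([[ 0.52,  0.43],
       [-0.01,  0.16],
       [-0.31, -0.52],
       [-0.14, -0.04]]))
(array([ 583.74, -203.69]), np.float64(39.541047296669845), array([[ 0.31,  0.9 ],
       [ 0.42, -0.69],
       [-0.42, -0.86],
       [-0.31,  0.88]]))
[[ 540.24 -209.34    6.  ]
 [ 570.8  -244.1     6.  ]
 [ 622.58 -201.4     6.  ]
 [ 597.06 -164.21    6.  ]]
(array([ 582.93, -204.06]), np.float64(38.88285855297499), array([[ 0.74,  0.6 ],
       [-0.77, -1.59],
       [-0.78,  0.17],
       [-0.27,  0.46],
       [-0.86,  0.77],
       [ 0.2 ,  0.95],
       [-0.05,  0.44],
       [-0.31, -2.01]]))
```

```bash
python3 -c "
from h import *
show();rows([(583.7,-203.8,110,39.3),(583.7,-203.8,20,39.3)])"
```

```text
7.55 [ 626.8 -167.9  210.4] [ 1.7999e+02 -1.0000e-02  4.0080e+01] [-0.  -0.3  0.2] 85.0
(583.7, -203.8, 110, 39.3) [-0.2245, -0.0014, 0.4015, 0.0001, -0.0001, 0.0043]
(583.7, -203.8, 20, 39.3) [-0.2246, -0.0014, 0.7615, 0.0001, -0.0001, 0.0043]
```

```bash
python3 -m jog '[[-0.15,0,0.1,0,0,0.0043],[-0.2245,-0.0014,0.25,0,0,0.0043],[-0.2245,-0.0014,0.4,0,0,0.0043],[-0.2245,-0.0014,0.5,0,0,0.0043],[-0.2245,-0.0014,0.6,0,0,0.0043],[-0.2245,-0.0014,0.68,0,0,0.0043],[-0.2245,-0.0014,0.74,0,0,0.0043],[-0.2245,-0.0014,0.762,0,0,0.0043],[-0.2245,-0.0014,0.762,0,0,0.0043],[-0.2245,-0.0014,0.762,0,0,0.0043]]';  python3 -c "
from h import *
snap('wrist','w7.png');show()"
```

```text
time: 8.55
tool_pos: [584.5, -204.7, 20.7]
tcp_rot: [179.9, -0.0, 39.1]
ft_force: [-0.7, -0.8, 0.1]
finger_gap: 85.4
8.6 [ 584.7 -204.8   21.1] [ 1.7988e+02 -6.0000e-02  3.9040e+01] [ 0.6 -0.4  0.5] 85.2
```

View pics/w7.png

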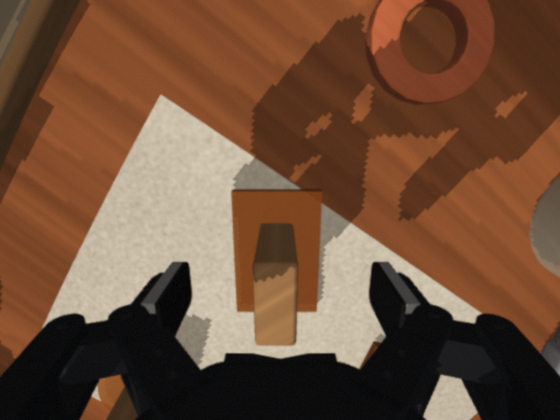

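```bash
python3 -m jog '[[0,0,0,0,0,0],[0,0,0,0,0,0],[0,0,0,0,0,0],[0,0,0,0,0,0],[0,0,0,0,0,0],[0,0,0,0,0,0],[0,0,0,0,0,0]]' 0 50; python3 -m jog '[[0,0,-0.02,0,0,0],[0,0,-0.08,0,0,0],[0,0,-0.16,0,0,0],[0,0,-0.2,0,0,0],[0,0,-0.2,0,0,0]]';  python3 -c "
from h import *
snap('wrist','w8.png');show()"
```

```text
time: 9.3
tool_pos: [583.8, -204.5, 19.7]
tcp_rot: [180.0, -0.0, 39.0]
ft_force: [-0.1, 0.7, 1.8]
finger_gap: 17.3
time: 9.8
tool_pos: [585.5, -205.2, 72.6]
tcp_rot: [179.8, -0.1, 39.0]
ft_force: [0.4, 0.1, -0.5]
finger_gap: 17.5
9.85 [ 584.6 -204.9   71. ] [ 1.7987e+02 -7.0000e-02  3.9010e+01] [ 0.   0.5 -0.4] 17.3
```

View pics/w8.png

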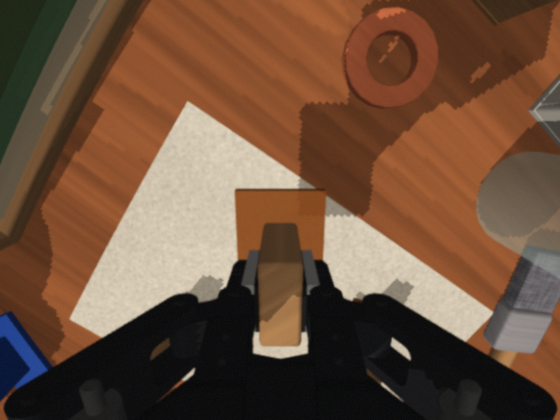

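Run:
```python
from h import *
import cv2
np.set_printoptions(suppress=True,precision=2)
a=cv2.imread('pics/w8.png'); cv2.imwrite('pics/c10.png',cv2.resize(a[170:350,220:340],None,fx=4,fy=4,interpolation=cv2.INTER_CUBIC))
w=load('w8.png'); st=r.sense()
R=Ro.from_euler('xyz',st['tcp_rot'],degrees=True)
for dz in (12,14,16):
  p=ray(w,[(236,188.5),(325,188.5)],st['tool_pos'][2]-dz); q=R.inv().apply(p-st['tool_pos']); print(dz,q,np.linalg.norm(p[1]-p[0]))
```

```text
12 [[ 38.27 -21.05  12.  ]
 [ 38.26  25.07  12.11]] 46.11704501525599
14 [[ 37.82 -21.34  14.  ]
 [ 37.82  25.37  14.11]] 46.71085998180406
16 [[ 37.38 -21.63  15.99]
 [ 37.37  25.67  16.11]] 47.30467494835214
```

View pics/c10.png

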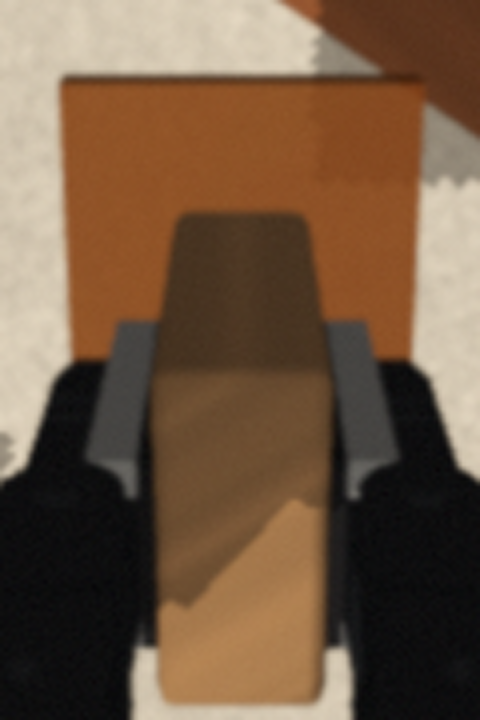

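```bash
python3 -m jog '[[0,0,-0.12,0,0,0],[0,0,-0.28,0,0,0],[0,0,-0.44,0,0,0],[0,0,-0.6,0,0,0],[0,0,-0.7,0,0,0],[0,0,-0.74,0,0,0],[0,0,-0.74,0,0,0],[0,0,-0.74,0,0,0]]';  python3 -c "
from h import *
show();rows([(600,30,256,22),(615.5,256.2,256,4.8)])"
```

```text
time: 10.65
tool_pos: [582.9, -204.1, 252.0]
tcp_rot: [-179.8, 0.1, 39.0]
ft_force: [0.4, 0.6, -1.5]
finger_gap: 17.3
10.65 [ 582.9 -204.1  252. ] [-1.7983e+02  8.0000e-02  3.9010e+01] [ 0.4  0.6 -1.5] 17.3
(600, 30, 256, 22) [0.6427, -0.6845, -0.0149, -0.0008, 0.0006, 0.0945]
(615.5, 256.2, 256, 4.8) [1.2603, -1.3486, -0.0138, -0.0008, 0.0007, 0.19]
```

```bash
python3 -m jog '[[0.05,-0.05,-0.015,0,0,0.01],[0.14,-0.15,-0.015,0,0,0.02],[0.24,-0.25,-0.015,0,0,0.04],[0.34,-0.36,-0.015,0,0,0.05],[0.44,-0.47,-0.015,0,0,0.065],[0.54,-0.57,-0.015,0,0,0.08],[0.6,-0.64,-0.015,0,0,0.09],[0.64,-0.685,-0.015,0,0,0.0945],[0.64,-0.685,-0.015,0,0,0.0945]]';  python3 -c "
from h import *
show();rows([(600,140,256,13),(615.5,256.2,256,4.8),(615.5,256.2,200,4.8)])"
```

```text
time: 11.55
tool_pos: [598.9, 31.5, 255.2]
tcp_rot: [-179.9, 0.2, 22.1]
ft_force: [-0.5, -0.8, -0.5]
finger_gap: 17.3
11.55 [598.9  31.5 255.2] [-179.86    0.23   22.14] [-0.5 -0.8 -0.5] 17.3
(600, 140, 256, 13) [0.1676, -0.4005, -0.003, -0.0007, 0.0013, 0.0508]
(615.5, 256.2, 256, 4.8) [0.4001, -0.8076, -0.003, -0.0006, 0.0014, 0.0963]
(615.5, 256.2, 200, 4.8) [0.401, -0.8071, 0.221, -0.0006, 0.0014, 0.0963]
```

```bash
python3 -m jog '[[0.03,-0.06,0,0,0,0.01],[0.09,-0.18,0,0,0,0.02],[0.16,-0.32,0,0,0,0.04],[0.23,-0.46,0,0,0,0.055],[0.3,-0.6,0,0,0,0.07],[0.36,-0.72,0,0,0,0.085],[0.39,-0.78,0.04,0,0,0.094],[0.4,-0.807,0.1,0,0,0.0963],[0.4,-0.807,0.16,0,0,0.0963],[0.4,-0.807,0.2,0,0,0.0963]]';python3 -m jog '[[0,0,0,0,0,0],[0,0,0,0,0,0],[0,0,0,0,0,0]]'; python3 -c "
from h import *
snap('wrist','w9.png');snap('top','t9.png');snap('scene','s9.png');show()"
```

```text
time: 12.55
tool_pos: [616.3, 252.1, 204.7]
tcp_rot: [179.9, 0.2, 4.7]
ft_force: [-0.3, 0.2, -0.7]
finger_gap: 17.1
time: 12.85
tool_pos: [618.0, 253.2, 209.4]
tcp_rot: [-180.0, -0.1, 4.6]
ft_force: [0.0, -0.1, -0.3]
finger_gap: 17.6
13.0 [617.9 253.7 209.5] [-1.7998e+02 -1.0000e-01  4.6500e+00] [ 0.3  0.3 -0.2] 17.7
```

View pics/w9.png

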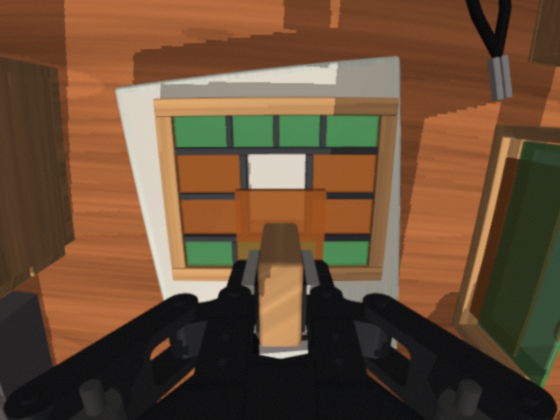

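View pics/s9.png

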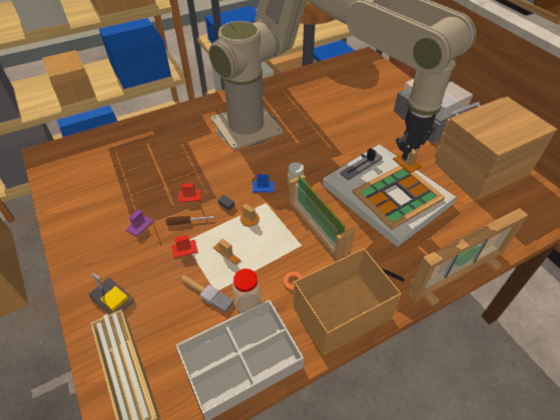

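Run:
```python
import cv2
a=cv2.imread('pics/w9.png'); cv2.imwrite('pics/c11.png',cv2.resize(a[85:290,145:410],None,fx=3,fy=2.9,interpolation=cv2.INTER_CUBIC))
```

```text
(no output)
```

View pics/c11.png

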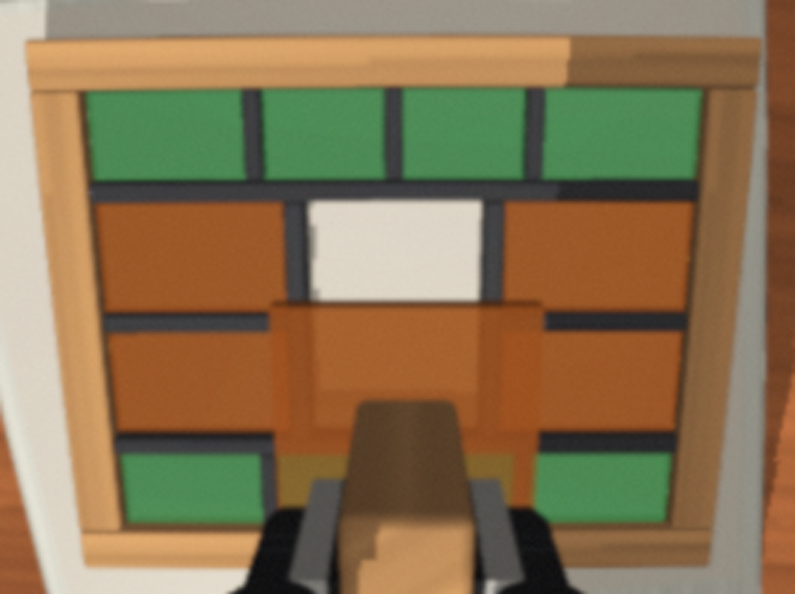

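Run:
```python
from h import *
np.set_printoptions(suppress=True,precision=2)
w=load('w9.png'); c=lambda p:(np.array(p)+.5)/np.array([3,2.9])-.5+np.array([145,85])
f=lambda l:np.array([c(p) for p in l])
# yaw ~5: x up, y left
P=f([(709,566),(760,42),(27,44),(84,566)])
print(fitrect([(w,P)],190,230,54,[616,256,.08]))
O=f([(478,432),(483,200),(306,200),(313,432)]); print(fitrect([(w,O)],84,58,54,[616,256,.08]))
st=r.sense();z=st['tool_pos'][2]-14
E=ray(w,f([(543,305),(270,305)]),z); print(E); d=E[1]-E[0]; yaw=np.arctan2(-d[0],d[1]); print('pane yaw',np.degrees(yaw),np.linalg.norm(d)); ctr=E.mean(0)-37*np.array([np.cos(yaw),np.sin(yaw),0]); print('pane ctr',ctr,st['tool_pos'],st['tcp_rot'])
```

```text
(array([615.13, 256.14]), np.float64(4.770223076033757), array([[ 0.38,  1.74],
       [ 1.52, -0.64],
       [-1.46, -0.59],
       [-0.41,  1.9 ]]))
(array([617.58, 256.17]), np.float64(4.685674785599911), array([[ 0.48,  1.13],
       [ 0.7 , -0.81],
       [-0.7 , -0.76],
       [-0.49,  1.12]]))
[[657.41 231.71 195.46]
 [653.55 278.88 195.46]]
pane yaw 4.671340483903637 47.32561528223336
pane ctr [618.6  252.28 195.46] [617.89 253.74 209.46] [-179.98   -0.1     4.65]
```

```bash
python3 -c "
from h import *
show();rows([(616,256.3,110,4.8),(616,256.3,89,4.8)])"
```

```text
13.0 [617.9 253.7 209.5] [-1.7998e+02 -1.0000e-01  4.6500e+00] [ 0.3  0.3 -0.2] 17.7
(616, 256.3, 110, 4.8) [-0.0074, -0.0107, 0.3978, -0.0001, -0.0006, -0.0008]
(616, 256.3, 89, 4.8) [-0.0076, -0.0106, 0.4818, -0.0001, -0.0006, -0.0008]
```

```bash
python3 -m jog '[[-0.007,-0.011,0.06,0,0,-0.001],[-0.007,-0.011,0.16,0,0,-0.001],[-0.007,-0.011,0.26,0,0,-0.001],[-0.007,-0.011,0.33,0,0,-0.001],[-0.007,-0.011,0.37,0,0,-0.001],[-0.007,-0.011,0.39,0,0,-0.001],[-0.007,-0.011,0.39,0,0,-0.001],[-0.007,-0.011,0.39,0,0,-0.001],[-0.007,-0.011,0.39,0,0,-0.001]]'; python3 -c "
from h import *
snap('wrist','w10.png');show()
a=cv2.imread('pics/w10.png'); cv2.imwrite('pics/c12.png',cv2.resize(a[60:360,120:440],None,fx=2.4,fy=2,interpolation=cv2.INTER_CUBIC))"
```

```text
time: 13.9
tool_pos: [616.3, 256.8, 112.4]
tcp_rot: [-180.0, -0.1, 4.8]
ft_force: [0.1, -0.0, -1.6]
finger_gap: 17.5
13.95 [616.2 256.7 112.2] [-1.7997e+02 -1.2000e-01  4.8400e+00] [-0.1 -0.5 -0.6] 17.5
```

View pics/w10.png

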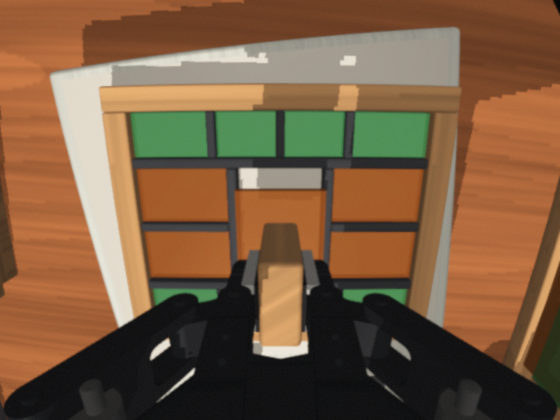

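```bash
python3 -m jog '[[0,-0.001,0.03,0,0,0],[0,-0.001,0.06,0,0,0],[0,-0.001,0.08,0,0,0],[0,-0.001,0.092,0,0,0],[0,-0.001,0.092,0,0,0],[0,-0.001,0.092,0,0,0],[0,-0.001,0.092,0,0,0]]'; python3 -c "
from h import *
snap('wrist','w11.png');snap('top','t11.png');snap('scene','s11.png');show()
a=cv2.imread('pics/w11.png'); cv2.imwrite('pics/c12.png',cv2.resize(a[140:300,190:370],None,fx=4,fy=3.7,interpolation=cv2.INTER_CUBIC))
a=cv2.imread('pics/s11.png'); cv2.imwrite('pics/c13.png',cv2.resize(a[130:240,320:460],None,fx=5,fy=5,interpolation=cv2.INTER_CUBIC))"
```

```text
time: 14.65
tool_pos: [615.6, 256.8, 88.2]
tcp_rot: [-180.0, -0.0, 4.8]
ft_force: [-0.2, 0.3, -0.0]
finger_gap: 17.3
14.8 [615.5 256.8  88.2] [-1.7999e+02 -3.0000e-02  4.8400e+00] [-0.7  0.6 -0.2] 17.2
```

View pics/c12.png

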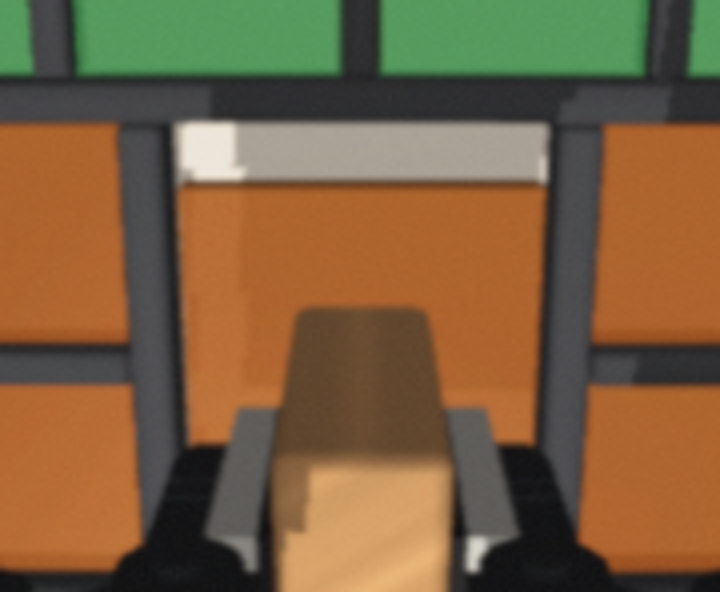

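View pics/c13.png

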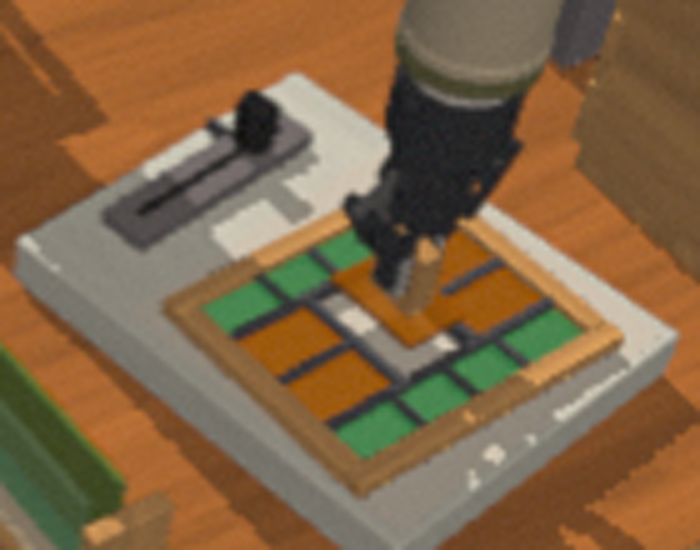

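View pics/t11.png

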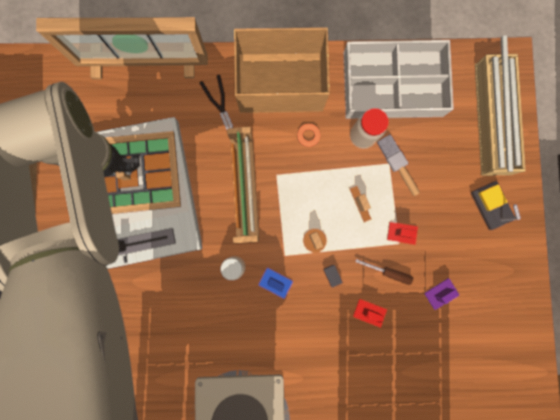

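Run:
```python
from h import *
np.set_printoptions(suppress=True,precision=2)
w=load('w11.png'); c=lambda p:(np.array(p)+.5)/np.array([4,3.7])-.5+np.array([190,140])
f=lambda l:np.array([c(p) for p in l])
a=np.radians(4.8);X=np.array([np.cos(a),np.sin(a),0]);Y=np.array([-np.sin(a),np.cos(a),0])
def show2(n,p): print(n,p@X,p@Y)
show2('open far edge',ray(w,f([(174,122),(550,124)]),54))
show2('open sides lower',ray(w,f([(186,442),(537,442)]),54))
show2('lead outer',ray(w,f([(119,124),(602,124),(137,442),(586,442)]),54))
for z in (74,68): show2('pane %d'%z,ray(w,f([(182,184),(547,184),(188,440),(537,440)]),z))
show2('tcp',r.sense()['tool_pos'][None])
s=load('s11.png')
c4=lambda p:cr(p,5,(320,130))
g=lambda l:np.array([c4(p) for p in l])
show2('scene pane right(-y) edge top', ray(s,g([(330,275),(408,347),(468,325)]),74))
show2('scene open', ray(s,g([(318,297),(405,380),(480,340)]),54))
print(ray(s,g([(217,128),(258,100)]),[52,94]))
```

```text
open far edge [678.04 677.81] [230.66 176.27]
open sides lower [623.19 623.3 ] [231.11 175.84]
lead outer [677.74 677.85 623.14 623.28] [238.67 168.72 238.87 168.09]
pane 74 [672.64 672.72 633.16 633.26] [226.87 179.38 227.66 178.98]
pane 68 [671.29 671.37 630.28 630.38] [227.77 178.46 228.6  178.04]
tcp [634.88] [204.39]
scene pane right(-y) edge top [596.4  670.75 677.87] [182.23 180.15 225.29]
scene open [594.58 679.42 680.77] [178.13 174.85 239.33]
[[409.25 267.27  52.  ]
 [434.65 276.37  94.  ]]
```

Run:
```python
import cv2
a=cv2.imread('pics/w4.png'); cv2.imwrite('pics/c14.png',cv2.resize(a[145:225,240:320],None,fx=7,fy=7,interpolation=cv2.INTER_CUBIC))
```

```text
(no output)
```

View pics/c14.png

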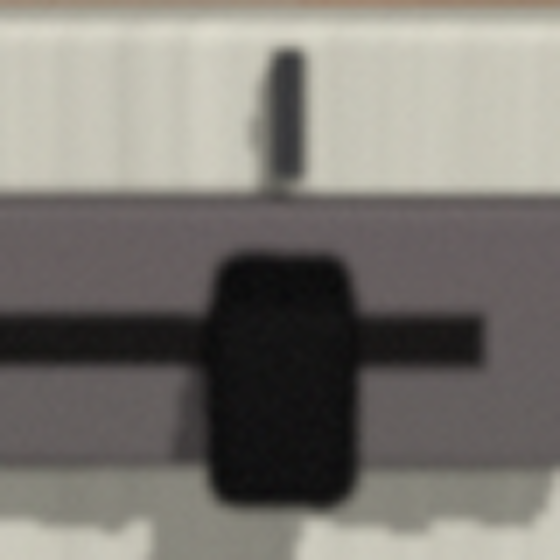

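```bash
python3 -m jog '[[0,0,-0.001,0,0,0],[0,0,-0.001,0,0,0],[0,0,-0.001,0,0,0],[0,0,-0.001,0,0,0],[0,0,-0.001,0,0,0]]'; python3 -c "
from h import *
show(); print(r.hand_in())"
```

```text
time: 15.3
tool_pos: [615.4, 256.7, 88.0]
tcp_rot: [-180.0, -0.0, 4.8]
ft_force: [-0.1, 0.0, -0.3]
finger_gap: 17.6
15.3 [615.4 256.7  88. ] [-180.     -0.      4.84] [-0.1  0.  -0.3] 17.6
the job is handed in; nothing more can be done
None
```

I finished both parts in order and handed the job in at 15.3 s, still holding the rectangular glass piece over the opening. No verdict was reported.

- **Dimmer:** I slid the grip about 76 mm along its track to the metal mark and let go. The wrist picture taken after release shows the two level to within about 1 mm. A rough reading from the scene camera at the end put them 4 mm apart. I put that down to a loose pixel pick on the black grip and kept the wrist reading.
- **Glass piece:** I gripped the amber rectangular pane by its block (17.5 mm finger gap). I carried it over the rack with its underside about 100 mm above the rack top.
- **Hover:** The last wrist picture puts the pane's centre within about 0.5 mm of the opening's centre. Pane and panel agree in turn, at about 4.8°, and the tool is level to 0.1°.
- **Height:** The underside is about 14 to 14.5 mm above the panel. I worked this out from the tool height at the grasp and did not measure it separately.
- **Everything else:** The wrist force stayed near zero with the pane over the panel, and the last top picture shows nothing else moved. The arm hides part of the light table in that picture.

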